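Gauge the height of a square bar on the measuring plate

ROBOT

A 6-joint arm with a two-finger parallel gripper is mounted at the origin on the work surface. World frame = base frame: x ahead of the robot, y to its left, z up, the work surface at z = 0. Lengths are in m, angles in rad, forces in N, time in s.
With the tool pointing down it reaches from about 0.35 to 0.775 m from the base axis. Payload 5.5 kg.
Tool frame: the origin (TCP) lies between the finger pads, 19 mm behind the fingertips; this is the grasp point; z points along the fingers, y is the line along which they close (so a half turn about z gives the same grasp; the last joint's range is limited). The gripper opens to 85 mm and grips with 20 to 120 N. Pads are 22 mm wide; open, the fingers measure 114 mm over their backs; the gripper's body (76 mm by 85 mm) begins 54 mm behind the grasp point. The pads swing forward as they close: fully open they stand 13 mm farther back than shut.
Start: joints at [-1.285, 0.313, 0.046, 1.304, 0, 1.431], TCP at [0.238, -0.524, 0.25] pointing down, gripper open.
Joint ranges: [-2.76, 2.76], [-0.86, 1.69], [-1.03, 1.26], [-2.2, 2.34], [-1.47, 1.5], [-3.14, 3.14]. Speed limits (rad/s): [2.57, 2.57, 3.14, 3.14, 3.14, 3.14].

INTERFACE

Orientations are given as a unit quaternion [w, x, y, z].
In Python, from workcell import get_state, read_camera, camera_info, hand_in, recognise gives the robot as it stands.
- The arm moves only by the tool arm_command, never from a script. Its argument "moves" is one flat list of numbers, 7 for each row, row after row: the opening, from -1 (shut) to 1 (fully open), then the shift along the tool's x, y, z in mm, then the turn, a rotation vector about the tool's x, y, z in rad. A call has 1 to 8 rows; each row shifts and turns the commanded pose from where the row before left it, along the tool's axes as they then stand; what a row does not reach is not made up. A row lasts 1/8 s, in which the tool goes at most 62.5 mm and 10.7 degrees, less where a joint would pass 70% of its speed; a pose out of reach is approached as far as the arm can. A call with a gripper value outside its range is refused whole. The fingers move at their own pace and stop on an object; "newtons" is the grip in N (left out, the last holds). Time passes only in rows, so rows that do not move let the fingers close. It gives the time, the measured TCP pose, the force, the opening and the grip force at its end, in the units of the state.
- get_state(): the state, without advancing time (a new reading comes with each control period).
- read_camera(name): name is "scene" or "side" or "wrist"; returns (picture, depth): 384x512x3 uint8, blue, green, red; 384x512 float32, m along the optical axis (not along the pixel's ray), 0 where there is no reading.
- camera_info(name): a dict with "fovy" (degrees; the focal length in pixels is half the picture's height over the tangent of half this angle, whatever the lens; pixels are square), "cx", "cy" (the principal point, pixels), "eye" and "orientation" of the camera in the world; the wrist camera has in their place "tool_from_camera" (4x4, takes a point from camera to tool coordinates, whose origin is the TCP and whose axes are the flange's). Camera axes: x right, y down, z forward; pixel columns grow to the right and rows downward; lengths in m; the calibration is good to about 2 mm. The wrist camera is an equidistant fisheye: a pixel r from the principal point sees the ray r / f radians off the axis. A picture is of the moment at which its call begins: read the wrist's pose just before it. camera_info takes no time and is no camera call.
- hand_in(): hands the job in; it is judged then, once.
Trained networks look in the newest picture that a camera, given by its name, has taken for a name from the list of things; names that differ only in an ending like _2 or _b are one class to them, and where a whole thing is asked for, a point or a joint stands for the part that bears it (a point fixed in the world has none). Each returns a list of dicts, best first, with "confidence" (0 to 1); they miss things now and then, are a little off and sometimes report something else, mostly with a low value. They report only what shows in the picture. A call takes as long as a camera call. They do not tell look-alikes from the thing itself.
- recognise(camera, label): "point" ([column, row] in pixels, amid what is visible of it).
The state is a dict: "clock": time; "joint_pos": joint angles; "qvel": joint speeds; "tau": joint torques, N m; "tcp_pos": TCP position; "orientation": TCP orientation; "wrist_force": force on the tool from outside, world axes, zero at the start; "ft_torque": the same for the moment, N m; "finger_gap": finger opening in m; "grip_force": force on a finger pad.
Only numpy, scipy, OpenCV 4.12 (cv2) and the standard library are available. Lean on these libraries where they do the work, as an engineer would, in place of code of your own. Each camera call takes 0.05 s, during which the arm holds its last target. There are 200 camera calls.

TASK

Measure the square bar: lay it (do not drop it) flat in the middle of the steel plate and let go of it; then stand the height gauge squarely astride the middle of the bar, lowering it gently so that both legs stand on the plate and the sprung foot rests on the bar and shows its height. Leave the gauge standing there, keep it upright throughout, and leave everything else where it is.

Things in the scene. Friction and masses are not known exactly. Their poses are not given: they have to be found in the camera images.
- square_bar: The part to be measured: plain aluminium bar of square section, 120 x 40 x 40 mm (its own x, y, z), about 0.5 kg, lying on the cutting mat. Its x axis is its length. Origin: centre of its underside. The flat strip (6 mm high) and the six-sided bar lie beside it.
- bar_mid (a point): Centre of the square bar's volume, 20 mm above its underside. Axes as the bar.
- plate: The measuring plate: plain flat bare steel plate 200 x 200 mm, 12 mm thick, fixed on the cutting mat. Origin: centre of its underside, at the top of the mat (z = 3 mm); its top is 12 mm above its origin.
- plate_mid (a point): Centre of the plate's top face.
- gauge: Height gauge: loose dark steel bridge, about 0.7 kg, 140 mm long (y), 178 mm high. Two legs, each 50 (x) by 18 (y) mm, stand at its y ends; gap between them 104 mm (y -52 to 52), free up to the crossbeam, 80 to 104 mm above the soles. Black grip block on top. Origin: at the soles' level, midway between the legs. x: across the bridge, y: along it, z: up.
- gauge_grip (a point): Middle of the gauge's black upright grip block, 152 mm above the soles, a good place for the TCP. Axes as the gauge. The block is 30 mm thick (x), 50 mm wide (y), from 104 to 178 mm above the soles: close the fingers along x, tips no lower than 125 mm above the soles (white scale plates lie on its x faces below that).
- gauge_foot (a joint): Gauge reading in m: height of the foot's underside above the legs' soles, 0 (level with the soles) to 0.055. The foot slides up and down in the middle of the bridge; a light spring pushes it down (1 N at 0, 2.6 N at 40 mm). With the legs on a surface and the foot on a part lying on it, it reads the part's height.
- foot_tip (a point): Centre of the underside of the gauge's sliding foot, a steel disc 30 mm in diameter.
- flat_strip: Flat aluminium strip, 180 x 50 x 6 mm (x, y, z). Origin: centre of its underside. A bystander, not to be measured.
- hex_bar: Hexagonal aluminium bar, 140 mm long (its x axis), 32 mm across flats (its height), 37 mm wide, lying on a flat. Origin: on its underside at mid-length. A bystander, not to be measured.
- wrench: Steel wrench, 180 mm long, flat on the mat. Bystander.
- screwdriver: Screwdriver, 190 mm long, black handle, lying on the mat. Bystander.
- tape_roll: Grey roll of tape, ring of 90 mm diameter, 36 mm high. Origin: centre of its underside. Bystander.
- snips: Tin snips with two yellow grips, about 190 mm long, lying flat. Bystander.
- pencil_cup: Grey cup with pencils, 76 mm diameter, cup 95 mm and pencils 150 mm high, standing. Origin: centre of its underside. Bystander.
Mind the look-alikes: they are no part of the job. What is meant by the gauge is not pink or purple, and is the larger of those in its own colour.

How it is judged:
By the outcome, as a careful person would: the job done as asked, in the order asked, and still so for the second after the job is handed in, with the robot touching nothing.
It also fails if it takes over 59 s, if anything falls off the work surface, if the arm or the gripper's body presses on something with over 40 N, if the wrist force passes 120 N, or if a joint passes its speed limit or range.

## Working session

There is one attempt and no reset: what is moved stays moved. The work goes in short steps, Python scripts to look and compute and a tool call to move; the robot and the scene stay as the last step left them, time stands still between calls to the robot, and variables do not carry over. Pictures are saved under pics/ and viewed, at most 10 in all, crops included, and the job is handed in when it is done.

Besides the shell and the picture viewer there is one more tool, called after "Emit:" as name(argument=value, ...), one argument or row to a line, values as JSON. arm_command: Moves the arm, as the interface text tells. Its arguments: {"type":"object","properties":{"moves":{"type":"array"},"newtons":{"type":"number"}},"required":["moves"]}

```bash
mkdir -p pics; ls
cat > h.py <<'E'
import numpy as np, cv2
from workcell import *
from scipy.spatial.transform import Rotation as R
def q2R(q): return R.from_quat([q[1],q[2],q[3],q[0]]).as_matrix()
def cam(n):
    s=get_state(); i=camera_info(n); im,d=read_camera(n)
    return im,d,i,s
def ext(i,s):
    if 'eye' in i:
        o=np.array(i['orientation'],float)
        return (q2R(o) if o.size==4 else o.reshape(3,3)),np.array(i['eye'])
    T=np.array(i['tool_from_camera']); Rt=q2R(s['orientation'])
    return Rt@T[:3,:3], Rt@T[:3,3]+np.array(s['tcp_pos'])
def cloud(d,i,s):
    h,w=d.shape; f=h/2/np.tan(np.radians(i['fovy'])/2)
    u,v=np.meshgrid(np.arange(w),np.arange(h)); x=u-i['cx'];y=v-i['cy']
    if 'eye' in i: P=np.stack([x/f*d,y/f*d,d],-1)
    else:
        r=np.hypot(x,y)+1e-9; t=np.tan(np.minimum(r/f,1.4)); P=np.stack([x/r*t*d,y/r*t*d,d],-1)
    Rm,e=ext(i,s); W=P@Rm.T+e; W[d<=0]=np.nan
    return W
E
python3 - <<'E'
from h import *
for n in ['scene','side','wrist']:
    im,d,i,s=cam(n); print(n,i)
    cv2.imwrite(f'pics/{n}0.png',im); np.savez(f'{n}0.npz',im=im,d=d,W=cloud(d,i,s))
    for l in ['square_bar','plate','gauge','flat_strip','hex_bar']:
        print(l,[(np.round(r['point']).tolist(),round(r['confidence'],2)) for r in recognise(n,l)])
print(get_state())
a=[cv2.imread(f'pics/{n}0.png') for n in ['scene','side']]
E
```

```text
pics
scene {'fovy': 54.47361856662351, 'cx': 256.6285196359889, 'cy': 194.28629761132862, 'eye': array([1.16042302, 0.21669083, 1.17082414]), 'orientation': array([-0.16820691,  0.54364205,  0.78329669, -0.25021202])}
square_bar [([348.0, 273.0], 0.68)]
plate [([264.0, 249.0], 0.92)]
gauge [([178.0, 210.0], 0.95), ([122.0, 175.0], 0.82), ([222.0, 128.0], 0.77), ([150.0, 146.0], 0.55)]
flat_strip [([364.0, 220.0], 0.57)]
hex_bar [([366.0, 242.0], 0.59)]
side {'fovy': 53.274613184865856, 'cx': 254.41505496019127, 'cy': 189.55842606166263, 'eye': array([0.12999053, 1.16454373, 0.93292248]), 'orientation': array([ 0.07661361, -0.11886184,  0.87026305, -0.47185213])}
square_bar [([200.0, 267.0], 0.64)]
plate [([227.0, 218.0], 0.76)]
gauge [([251.0, 165.0], 0.78), ([309.0, 151.0], 0.75), ([282.0, 144.0], 0.64)]
flat_strip [([260.0, 288.0], 0.79)]
hex_bar [([230.0, 282.0], 0.98)]
wrist {'fovy': 65.70646984690485, 'cx': 255.05922263804467, 'cy': 191.54225037145585, 'tool_from_camera': array([[ 1.27103075e-03, -9.52543425e-01, -3.04400078e-01,
         7.56337417e-02],
       [ 9.99999108e-01
[... 332 characters left out ...]
[]
{'clock': 0.9, 'joint_pos': array([-1.28460252e+00,  3.13146323e-01,  4.61107932e-02,  1.30356837e+00,
        2.17724498e-05,  1.43116452e+00]), 'qvel': array([ 0.00026717, -0.00032406, -0.00076845, -0.00118847,  0.00040789,
        0.00155602]), 'tau': array([-4.54569163e-04, -4.80444860e+01,  2.98816878e+01,  7.36632728e-06,
       -2.81596067e-05,  3.04907587e-05]), 'tcp_pos': array([ 0.23751339, -0.52371576,  0.25005817]), 'orientation': array([9.51583332e-05, 9.77419558e-01, 2.11307826e-01, 1.79013276e-05]), 'wrist_force': array([-0.22025984,  0.07153038, -0.53348448]), 'ft_torque': array([-0.03415203,  0.0081201 ,  0.02468911]), 'grip_force': 0.0, 'finger_gap': 0.08572782852442416}
```

View pics/scene0.png

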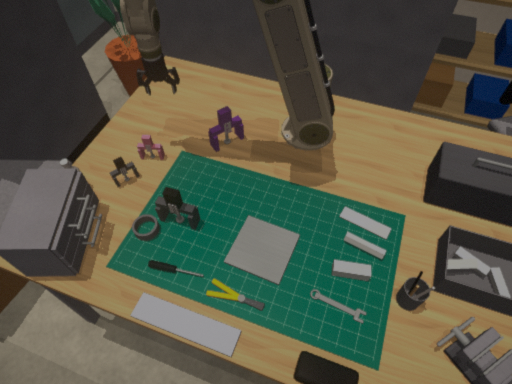

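View pics/side0.png

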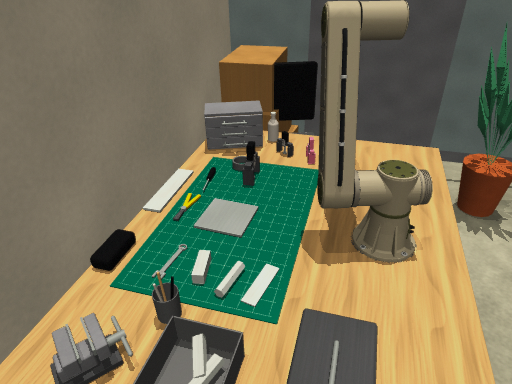

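The scene view shows four bridge-shaped candidates: dark large (178,210), dark small (122,172), purple (226,128) and pink (150,148). The gauge is the one at (178,210), which is dark and the larger of the two dark ones. There are three bars: strip (365,222), hex (365,245) and square bar (352,270).

```bash
cat > m.py <<'E'
from h import *
def rect(P):
    (c,sz,a)=cv2.minAreaRect((P[:,:2]*1000).astype(np.float32)); return np.round(c,1),np.round(sz,1),round(a,1)
E
python3 - <<'E'
from m import *
im=cv2.imread('pics/scene0.png')
a=cv2.resize(im[155:255,100:230],(520,400),interpolation=3); b=cv2.resize(im[200:290,325:405],(280,315),interpolation=3)
o=np.zeros((400,800,3),np.uint8); o[:,:520]=a; o[:315,520:]=b; cv2.imwrite('pics/crop.png',o)
S=np.load('scene0.npz'); D=np.load('side0.npz')
for n,Z,sd in [('scene',S,dict(bar=(352,270),hexb=(365,245),strip=(365,222),plate=(264,249),mat=(215,265))),('side',D,dict(bar=(201,262),hexb=(230,278),strip=(260,285),plate=(227,218),mat=(150,245)))]:
    W=Z['W']
    for k,(u,v) in sd.items():print(n,k,W[v,u].round(4))
    c=Z['W'][sd['bar'][1],sd['bar'][0]]
    def sel(c,r,lo,hi):
        m=(np.hypot(W[...,0]-c[0],W[...,1]-c[1])<r)&(W[...,2]>lo)&(W[...,2]<hi); return m
    m=sel(c,.12,.036,.06); 
    nl,L=cv2.connectedComponents(m.astype(np.uint8)); l=L[sd['bar'][1],sd['bar'][0]]
    P=W[L==l]; print('bar top',len(P),np.median(P[:,2]).round(4),rect(P))
    c=W[sd['plate'][1],sd['plate'][0]]; m=sel(c,.2,.0105,.022); nl,L=cv2.connectedComponents(m.astype(np.uint8)); P=W[L==L[sd['plate'][1],sd['plate'][0]]]
    print('plate',len(P),np.median(P[:,2]).round(4),rect(P))
    g=S['W'][198,173]; print('g',g)
    m=sel(g,.14,.04,.25); P=W[m]
    for lo,hi in [(.04,.08),(.085,.112),(.112,.175),(.175,.2)]:
        q=P[(P[:,2]>lo)&(P[:,2]<hi)]
        if len(q)>5: print('gauge',lo,hi,len(q),rect(q),q.max(0).round(3))
E
```

```text
scene bar [0.5965 0.322  0.0461]
scene hexb [0.4877 0.3445 0.0376]
scene strip [0.3791 0.3295 0.0096]
scene plate [0.6094 0.0257 0.0139]
scene mat [ 0.7185 -0.1106  0.0038]
bar top 451 0.0426 (array([586.8, 319. ]), array([ 44. , 119.2]), 10.9)
plate 2921 0.0145 (array([606. ,  17.9]), array([200.4, 202. ]), 86.8)
g [ 0.61331778 -0.29038774  0.16905288]
gauge 0.04 0.08 167 (array([ 623.9, -318.7]), array([ 88.8, 192.1]), 34.3) [ 0.715 -0.234  0.08 ]
gauge 0.085 0.112 315 (array([ 603.5, -305.1]), array([ 45.7, 141.8]), 5.9) [ 0.628 -0.234  0.112]
gauge 0.112 0.175 194 (array([ 603.4, -305. ]), array([31.2, 53.2]), 9.9) [ 0.619 -0.279  0.175]
gauge 0.175 0.2 119 (array([ 600.1, -305.1]), array([30.8, 49.7]), 2.4) [ 0.616 -0.28   0.185]
side bar [0.579  0.3217 0.0464]
side hexb [0.4653 0.3572 0.038 ]
side strip [0.3732 0.3342 0.0083]
side plate [0.5921 0.0348 0.016 ]
side mat [0.8189 0.2458 0.0027]
bar top 340 0.0435 (array([581. , 319.1]), array([ 40.7, 126.8]), 10.6)
plate 1532 0.0158 (array([600.6,  16.2]), array([210.9, 202.4]), 86.6)
g [ 0.61331778 -0.29038774  0.16905288]
gauge 0.04 0.08 133 (array([ 638.7, -309.4]), array([141. , 161.2]), 3.0) [ 0.713 -0.231  0.08 ]
gauge 0.085 0.112 109 (array([ 592.3, -305.6]), array([ 41.4, 144.5]), 5.7) [ 0.607 -0.233  0.112]
gauge 0.112 0.175 110 (array([ 591.3, -291.5]), array([34.2, 69.1]), 6.2) [ 0.608 -0.256  0.174]
gauge 0.175 0.2 44 (array([ 591.8, -305.6]), array([55.6, 29.3]), 88.5) [ 0.607 -0.278  0.186]
```

View pics/crop.png

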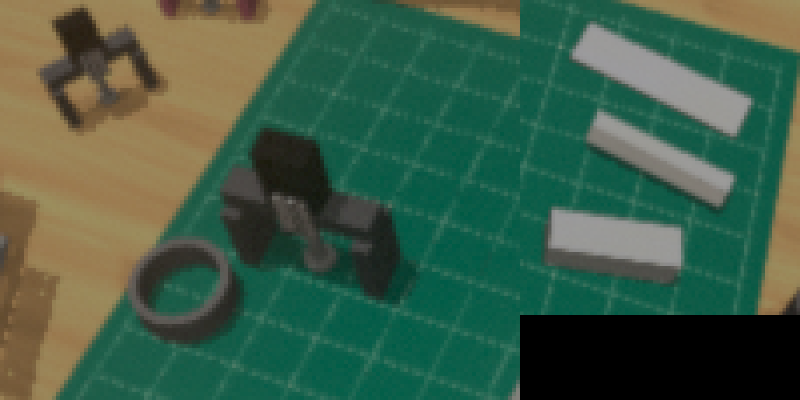

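The crop confirms it: the gauge is the large dark bridge next to the tape roll, and the square bar is the nearest of the three bars. I'll plan the travel to the bar via the plate.

```bash
cat > plan.py <<'E'
from h import *
import sys
def plan(wps, start=None, yaw0=None):
    """wps: (x,y,z,yaw_deg of tool x,rows,grip). prints rounded rows, tool kept vertical"""
    s=get_state(); Rm=q2R(s['orientation']); p=np.array(s['tcp_pos']) if start is None else np.array(start)
    y=np.degrees(np.arctan2(Rm[1,0],Rm[0,0])) if yaw0 is None else yaw0
    print('from',p.round(4),'yaw',round(y,2))
    for (X,Y,Z,yw,n,g) in wps:
        t=np.array([X,Y,Z]); p0=p.copy(); y0=y; out=[]
        for k in range(1,n+1):
            c=p0+(t-p0)*k/n; d=c-p; a=np.radians(y)
            loc=np.array([d[0]*np.cos(a)+d[1]*np.sin(a), d[0]*np.sin(a)-d[1]*np.cos(a), -d[2]])*1000
            loc=np.round(loc*2)/2 if k==n else np.round(loc)
            l=loc/1000; p=p+np.array([l[0]*np.cos(a)+l[1]*np.sin(a), l[0]*np.sin(a)-l[1]*np.cos(a), -l[2]])
            dy=-np.round(np.radians(y0+(yw-y0)*k/n-y),3 if k==n else 2); y-=np.degrees(dy)
            out+=['%g,%g,%g,%g,0,0,%g'%(g,*loc,dy)]
        print(', '.join(out)); print('->',p.round(4),round(y,2))
    return p,y
E
python3 - <<'E'
from plan import *
S=np.load('scene0.npz')['W']
for u,v in [(226,112),(226,128),(150,140),(122,160)]: print(S[v,u].round(3))
plan([(.46,-.18,.31,60,8,1),(.59,.06,.31,90,6,1)])
E
```

```text
[ 0.187 -0.285  0.176]
[ 0.195 -0.288  0.097]
[ 0.362 -0.54   0.101]
[ 0.495 -0.579  0.112]
from [ 0.2375 -0.5237  0.2501] yaw 24.4
1,43,-28,-7,0,0,-0.08, 1,45,-24,-8,0,0,-0.08, 1,47,-20,-7,0,0,-0.07, 1,48,-17,-8,0,0,-0.08, 1,50,-13,-7,0,0,-0.08, 1,50,-10,-8,0,0,-0.08, 1,51,-5,-7,0,0,-0.07, 1,51,-1.5,-8,0,0,-0.081
-> [ 0.4597 -0.1801  0.3101] 59.98
1,46,-1,0,0,0,-0.09, 1,45,3,0,0,0,-0.08, 1,45,6,0,0,0,-0.09, 1,44,11,0,0,0,-0.09, 1,44,14,0,0,0,-0.09, 1,41,18.5,0,0,0,-0.084
-> [0.5901 0.0598 0.3101] 90.0
```

Emit:
arm_command(
  moves=[1, 43, -28, -7, 0, 0, -0.08, 1, 45, -24, -8, 0, 0, -0.08, 1, 47, -20, -7, 0, 0, -0.07, 1, 48, -17, -8, 0, 0, -0.08, 1, 50, -13, -7, 0, 0, -0.08, 1, 50, -10, -8, 0, 0, -0.08, 1, 51, -5, -7, 0, 0, -0.07, 1, 51, -1.5, -8, 0, 0, -0.081],
  newtons=50,
)

```text
clock: 1.9
tcp_pos: [0.4604, -0.1786, 0.3104]
orientation: [0.0, 0.866, 0.501, 0.0]
wrist_force: [0.7, -0.6, -0.1]
finger_gap: 0.0854
grip_force: 0.0
```

Emit:
arm_command(
  moves=[1, 46, -1, 0, 0, 0, -0.09, 1, 45, 3, 0, 0, 0, -0.08, 1, 45, 6, 0, 0, 0, -0.09, 1, 44, 11, 0, 0, 0, -0.09, 1, 44, 14, 0, 0, 0, -0.09, 1, 41, 18.5, 0, 0, 0, -0.084, 1, 0, 0, 0, 0, 0, 0, 1, 0, 0, 0, 0, 0, 0],
)

```text
clock: 2.9
tcp_pos: [0.5898, 0.0597, 0.3098]
orientation: [-0.0, 0.707, 0.707, -0.0]
wrist_force: [-0.7, 0.1, -0.4]
finger_gap: 0.0855
grip_force: 0.0
```

```bash
cat > meas.py <<'E'
from m import *
def topface(W,c,r,lo,hi,tag):
    m=(np.hypot(W[...,0]-c[0],W[...,1]-c[1])<r)&(W[...,2]>lo)&(W[...,2]<hi)
    nl,L,st,_=cv2.connectedComponentsWithStats(m.astype(np.uint8))
    if nl<2: print(tag,'none'); return
    l=1+np.argmax(st[1:,4]); P=W[L==l]; print(tag,len(P),'z',np.median(P[:,2]).round(4),*rect(P)); return P
def wrist(fn):
    im,d,i,s=cam('wrist'); W=cloud(d,i,s); cv2.imwrite(f'pics/{fn}.png',im); print(s['clock'],s['tcp_pos'].round(4),'nan',np.isnan(W).mean().round(2)); return im,W
E
python3 - <<'E'
from meas import *
from plan import plan
im,W=wrist('w1')
topface(W,(.603,.017),.2,.0105,.022,'plate')
topface(W,(.583,.319),.1,.034,.06,'bar')
plan([(.583,.28,.28,101,5,1)])
E
```

```text
2.9 [0.5898 0.0597 0.3098] nan 0.0
plate 16976 z 0.014 [601.   14.9] [200.2 200.2] 86.7
bar 388 z 0.0418 [591.2 265.7] [40.6 19.2] 6.6
from [0.5897 0.0592 0.31  ] yaw 89.94
1,44,-1,6,0,0,-0.04, 1,44,0,6,0,0,-0.04, 1,44,2,6,0,0,-0.04, 1,44,4,6,0,0,-0.03, 1,44.5,5.5,6,0,0,-0.043
-> [0.5831 0.2802 0.28  ] 101.0
```

Emit:
arm_command(
  moves=[1, 44, -1, 6, 0, 0, -0.04, 1, 44, 0, 6, 0, 0, -0.04, 1, 44, 2, 6, 0, 0, -0.04, 1, 44, 4, 6, 0, 0, -0.03, 1, 44, 5, 6, 0, 0, -0.04, 1, 0, 0, 0, 0, 0, 0, 1, 0, 0, 0, 0, 0, 0],
)

```text
clock: 3.82
tcp_pos: [0.5829, 0.2789, 0.2802]
orientation: [0.0, 0.637, 0.77, -0.0]
wrist_force: [0.6, -0.9, 0.3]
finger_gap: 0.0853
grip_force: 0.0
```

Run:
```python
from meas import *
im,W=wrist('w2')
topface(W,(.583,.319),.1,.036,.06,'bar')
topface(W,(.477,.351),.1,.030,.036,'hex')
topface(W,(.601,.015),.2,.0105,.022,'plate')
s=get_state();Rm=q2R(s['orientation']);print(Rm.round(3))
```

```text
3.825 [0.5829 0.2789 0.2802] nan 0.0
bar 3114 z 0.042 [581.3 317.2] [ 39.9 119.7] 10.9
hex 1908 z 0.0338 [472.6 339.9] [140.6  24.6] 79.2
plate 8271 z 0.0141 [601.6  17.7] [196.9 200.6] 87.2
[[-0.187  0.982  0.   ]
 [ 0.982  0.187 -0.   ]
 [-0.001  0.    -1.   ]]
```

View pics/w2.png

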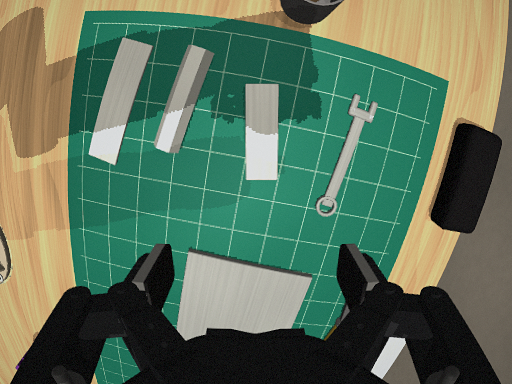

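The picture shows the square bar at (262,132), clear of the hex bar (184,100) and the wrench. Its top measures 42 mm in this view and 43 mm in the others, which fits a 40 mm bar on the mat.

Run:
```python
from plan import *
plan([(.5813,.3172,.12,100.9,4,1),(.5813,.3172,.031,100.9,4,1)])
```

```text
from [0.5831 0.2785 0.2804] yaw 100.76
1,10,1,40,0,0,-0, 1,9,2,40,0,0,-0, 1,10,1,40,0,0,-0, 1,9.5,1.5,40.5,0,0,-0.002
-> [0.5813 0.3174 0.1199] 100.87
1,-0,-0,22,0,0,-0, 1,-0,-0,22,0,0,-0, 1,-0,-0,23,0,0,-0, 1,-0,-0,22,0,0,-0
-> [0.5813 0.3174 0.0309] 100.87
```

Emit:
arm_command(
  moves=[1, 10, 1, 40, 0, 0, 0, 1, 9, 2, 40, 0, 0, 0, 1, 10, 1, 40, 0, 0, 0, 1, 9, 1.5, 40, 0, 0, 0, 1, 0, 0, 22, 0, 0, 0, 1, 0, 0, 22, 0, 0, 0, 1, 0, 0, 23, 0, 0, 0, 1, 0, 0, 22, 0, 0, 0],
)

```text
clock: 4.88
tcp_pos: [0.582, 0.3166, 0.0309]
orientation: [0.0, 0.638, 0.77, 0.0]
wrist_force: [0.7, -0.9, -0.5]
finger_gap: 0.0851
grip_force: 0.0
```

Emit:
arm_command(
  moves=[1, 0, 0, 0, 0, 0, 0, -1, 0, 0, 0, 0, 0, 0, -1, 0, 0, 0, 0, 0, 0, -1, 0, 0, 0, 0, 0, 0, -1, 0, 0, 0, 0, 0, 0, -1, 0, 0, 0, 0, 0, 0, -1, 0, 0, 0, 0, 0, 0],
  newtons=50,
)

```text
clock: 5.75
tcp_pos: [0.5825, 0.3189, 0.0327]
orientation: [0.001, 0.637, 0.771, 0.001]
wrist_force: [0.1, -0.4, 5.6]
finger_gap: 0.0393
grip_force: 52.5
```

Emit:
arm_command(
  moves=[-1, 0, 0, -8, 0, 0, 0, -1, 0, 0, -20, 0, 0, 0, -1, 0, 0, -30, 0, 0, 0, -1, 0, 0, -30, 0, 0, 0, -1, 0, 0, 0, 0, 0, 0, -1, 0, 0, 0, 0, 0, 0],
)

```text
clock: 6.5
tcp_pos: [0.58, 0.3182, 0.1172]
orientation: [-0.001, 0.637, 0.771, -0.001]
wrist_force: [-1.1, 0.7, -4.7]
finger_gap: 0.0394
grip_force: 51.5
```

Run:
```python
from plan import *
s=get_state();print(s['tcp_pos'],s['wrist_force'],s['finger_gap'],q2R(s['orientation']).round(4).tolist())
plan([(.601,.0155,.12,86.7,8,-1)])
```

```text
[0.57998761 0.31822292 0.11724507] [-1.05912224  0.72653262 -4.73158272] 0.03943029339069443 [[-0.189, 0.982, -0.0026], [0.982, 0.189, -0.001], [-0.0005, -0.0027, -1.0]]
from [0.58   0.3182 0.1172] yaw 100.9
-1,-38,-5,-0,0,0,0.03, -1,-37,-3,-1,0,0,0.03, -1,-38,-2,-0,0,0,0.03, -1,-38,-1,-0,0,0,0.03, -1,-38,-1,-1,0,0,0.03, -1,-38,2,-0,0,0,0.04, -1,-38,2,-0,0,0,0.03, -1,-37.5,4,-1,0,0,0.028
-> [0.601  0.0156 0.1202] 86.69
```

Emit:
arm_command(
  moves=[-1, -38, -5, 0, 0, 0, 0.03, -1, -37, -3, -1, 0, 0, 0.03, -1, -38, -2, 0, 0, 0, 0.03, -1, -38, -1, 0, 0, 0, 0.03, -1, -38, -1, -1, 0, 0, 0.03, -1, -38, 2, 0, 0, 0, 0.04, -1, -38, 2, 0, 0, 0, 0.03, -1, -37.5, 4, -1, 0, 0, 0.028],
)

```text
clock: 7.5
tcp_pos: [0.6004, 0.0149, 0.1195]
orientation: [-0.002, 0.728, 0.686, -0.001]
wrist_force: [1.3, 0.3, -4.7]
finger_gap: 0.039
grip_force: 51.5
```

Emit:
arm_command(
  moves=[-1, 0, 0, 20, 0, 0, 0, -1, 0, 0, 20, 0, 0, 0, -1, 0, 0, 15, 0, 0, 0, -1, 0, 0, 0, 0, 0, 0, -1, 0, 0, 0, 0, 0, 0, -1, 0, 0, 0, 0, 0, 0],
)

```text
clock: 8.25
tcp_pos: [0.6028, 0.0161, 0.0679]
orientation: [0.001, 0.727, 0.686, 0.001]
wrist_force: [1.2, -0.6, -5.1]
finger_gap: 0.0392
grip_force: 51.4
```

Run:
```python
from meas import *
s=get_state();print(s['tcp_pos'],s['wrist_force'],q2R(s['orientation']).round(4).tolist())
# bar underside height from the side cameras: side-face lowest points
for n in ['scene','side','wrist']:
    im,d,i,s=cam(n); W=cloud(d,i,s); cv2.imwrite(f'pics/{n}3.png',im)
    m=(abs(W[...,0]-.601)<.04)&(abs(W[...,1]-.015)<.075)&(W[...,2]>.019)&(W[...,2]<.066)
    P=W[m]; print(n,len(P), np.percentile(P[:,2],[1,50,97]).round(4) if len(P) else '', rect(P) if len(P)>5 else '', P[:,1].min(),P[:,1].max())
```

```text
[0.60284144 0.0160654  0.06791542] [ 1.16104479 -0.62535256 -5.14714709] [[0.0577, 0.9983, 0.0018], [0.9983, -0.0577, -0.0002], [-0.0001, 0.0018, -1.0]]
scene 100 [0.0195 0.0519 0.0647] (array([629.3,  12.9]), array([ 39.4, 140.7]), 11.4) -0.05914924135817762 0.08193285643022455
side 121 [0.0191 0.0492 0.0652] (array([596.8,  25.9]), array([ 69.1, 128.2]), 5.9) -0.04031329134329753 0.0880334444065145
wrist 947 [0.0404 0.0578 0.0655] (array([602.6,  47.7]), array([53. , 66.5]), 87.0) 0.01964890681050839 0.07483829326943756
```

Emit:
arm_command(
  moves=[-1, 0, 0, 8, 0, 0, 0, -1, 0, 0, 8, 0, 0, 0, -1, 0, 0, 4, 0, 0, 0, -1, 0, 0, 0, 0, 0, 0, -1, 0, 0, 1, 0, 0, 0, -1, 0, 0, 0, 0, 0, 0],
)

```text
clock: 9.15
tcp_pos: [0.6022, 0.0159, 0.0461]
orientation: [0.0, 0.727, 0.686, 0.0]
wrist_force: [0.1, -0.9, -4.5]
finger_gap: 0.039
grip_force: 51.5
```

Emit:
arm_command(
  moves=[-1, 0, 0, 1, 0, 0, 0, -1, 0, 0, 0, 0, 0, 0],
)

```text
clock: 9.4
tcp_pos: [0.6021, 0.0159, 0.045]
orientation: [0.0, 0.727, 0.686, 0.0]
wrist_force: [-0.2, 0.3, -5.0]
finger_gap: 0.0391
grip_force: 51.5
```

Emit:
arm_command(
  moves=[-1, 0, 0, 1, 0, 0, 0, -1, 0, 0, 0, 0, 0, 0],
)

```text
clock: 9.65
tcp_pos: [0.6022, 0.016, 0.0447]
orientation: [0.0, 0.727, 0.686, 0.0]
wrist_force: [-2.8, -0.3, 1.9]
finger_gap: 0.0394
grip_force: 52.2
```

Emit:
arm_command(
  moves=[-1, 0, 0, 0.5, 0, 0, 0, -1, 0, 0, 0, 0, 0, 0, 1, 0, 0, 0, 0, 0, 0, 1, 0, 0, 0, 0, 0, 0, 1, 0, 0, 0, 0, 0, 0, 1, 0, 0, 0, 0, 0, 0, 1, 0, 0, 0, 0, 0, 0, 1, 0, 0, 0, 0, 0, 0],
)

```text
clock: 10.65
tcp_pos: [0.6021, 0.016, 0.0435]
orientation: [0.0, 0.727, 0.686, -0.0]
wrist_force: [0.1, -0.3, -0.0]
finger_gap: 0.0852
grip_force: 0.0
```

Emit:
arm_command(
  moves=[1, 0, 0, -30, 0, 0, 0, 1, 0, 0, -60, 0, 0, 0, 1, 0, 0, -60, 0, 0, 0, 1, -40, 0, -60, 0, 0, 0, 1, -60, 0, -40, 0, 0, 0, 1, 0, 0, 0, 0, 0, 0, 1, 0, 0, 0, 0, 0, 0],
)

```text
clock: 11.52
tcp_pos: [0.5968, -0.0705, 0.2796]
orientation: [-0.0, 0.728, 0.686, -0.0]
wrist_force: [-0.1, 0.3, -0.1]
finger_gap: 0.0852
grip_force: 0.0
```

Run:
```python
from meas import *
from plan import plan
im,W=wrist('w4')
P=topface(W,(.601,.0155),.1,.047,.07,'bar')
topface(W,(.601,.0155),.2,.0105,.022,'plate')
topface(W,(.6,-.305),.1,.175,.2,'gripblock')
topface(W,(.6,-.305),.1,.085,.118,'beam')
plan([(.6,-.22,.31,95,4,1),(.6,-.305,.31,95,2,1)])
```

```text
11.525 [ 0.5968 -0.0705  0.2796] nan 0.0
bar 3423 z 0.054 [600.   13.8] [117.9  40.5] 86.7
plate 18791 z 0.014 [600.6  14.4] [200.9 200.9] 86.9
gripblock none
beam 846 z 0.1057 [ 592.6 -271. ] [33.5 66.2] 3.6
from [ 0.5965 -0.0699  0.2789] yaw 86.69
1,-37,3,-8,0,0,-0.04, 1,-38,2,-8,0,0,-0.03, 1,-37,0,-7,0,0,-0.04, 1,-38,-1,-8,0,0,-0.035
-> [ 0.6001 -0.22    0.3099] 95.0
1,-42,-4,-0,0,0,-0, 1,-42.5,-3.5,-0,0,0,-0
-> [ 0.6    -0.3048  0.3099] 95.0
```

View pics/w4.png

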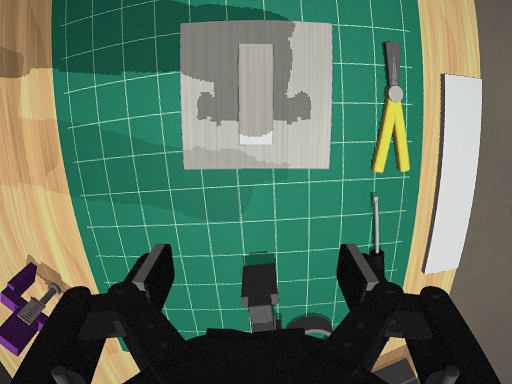

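The bar lies centred on the plate at (255,92), within about 1 mm and parallel to it. The gauge is at (258,285).

Run:
```python
from plan import *
plan([(.597,-.38,.33,95,8,1)])
```

```text
from [ 0.5965 -0.0699  0.2789] yaw 86.69
1,-39,2,-6,0,0,-0.02, 1,-38,2,-7,0,0,-0.02, 1,-39,1,-6,0,0,-0.01, 1,-39,-0,-7,0,0,-0.02, 1,-39,-0,-6,0,0,-0.02, 1,-38,-2,-6,0,0,-0.02, 1,-39,-2,-7,0,0,-0.02, 1,-39,-2.5,-6,0,0,-0.015
-> [ 0.5968 -0.3802  0.3299] 95.0
```

Emit:
arm_command(
  moves=[1, -39, 2, -6, 0, 0, -0.02, 1, -38, 2, -7, 0, 0, -0.02, 1, -39, 1, -6, 0, 0, -0.01, 1, -39, 0, -7, 0, 0, -0.02, 1, -39, 0, -6, 0, 0, -0.02, 1, -38, -2, -6, 0, 0, -0.02, 1, -39, -2, -7, 0, 0, -0.02, 1, -39, -2.5, -6, 0, 0, -0.015],
)

```text
clock: 12.58
tcp_pos: [0.5979, -0.3802, 0.3296]
orientation: [-0.001, 0.675, 0.738, 0.0]
wrist_force: [1.6, -0.2, 1.1]
finger_gap: 0.0854
grip_force: 0.0
```

Emit:
arm_command(
  moves=[1, 0, 0, 0, 0, 0, 0, 1, 0, 0, 0, 0, 0, 0],
)

```text
clock: 12.82
tcp_pos: [0.5977, -0.3794, 0.3295]
orientation: [-0.001, 0.675, 0.738, 0.0]
wrist_force: [-0.4, 0.6, 0.4]
finger_gap: 0.0856
grip_force: 0.0
```

Run:
```python
from meas import *
im,W=wrist('w5')
for lo,hi in [(.172,.2),(.174,.183),(.12,.2)]: topface(W,(.597,-.305),.07,lo,hi,'grip%g'%lo)
topface(W,(.597,-.305),.1,.098,.114,'beam')
topface(W,(.597,-.305),.1,.06,.114,'beam+')
```

```text
12.825 [ 0.5977 -0.3794  0.3295] nan 0.0
grip0.172 1733 z 0.1798 [ 594.2 -309.4] [30.1 50. ] 3.0
grip0.174 1733 z 0.1798 [ 594.2 -309.4] [30.1 50. ] 3.0
grip0.12 1733 z 0.1798 [ 594.2 -309.4] [30.1 50. ] 3.0
beam 864 z 0.1058 [ 591.3 -260.3] [29.8 39.5] 5.0
beam+ 1093 z 0.1056 [ 591.2 -259.8] [49.4 40.1] 3.7
```

View pics/w5.png

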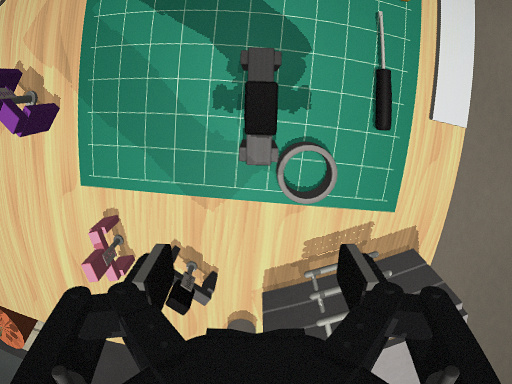

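The gauge's black grip block is at (261,108), with its top at 179.8 mm against an expected 181 mm and a footprint of 30×50 mm, which matches. I'll go above it and descend.

Run:
```python
from plan import *
plan([(.5942,-.3094,.31,93.2,2,1),(.5942,-.3094,.155,93.2,5,1)])
```

```text
from [ 0.5977 -0.3791  0.3301] yaw 95.08
1,35,1,10,0,0,0.02, 1,34.5,1,10,0,0,0.013
-> [ 0.5942 -0.3096  0.3101] 93.19
1,0,-0,31,0,0,-0, 1,0,-0,31,0,0,-0, 1,0,-0,31,0,0,-0, 1,0,-0,31,0,0,-0, 1,0,-0,31,0,0,-0
-> [ 0.5942 -0.3096  0.1551] 93.19
```

Emit:
arm_command(
  moves=[1, 35, 1, 10, 0, 0, 0.02, 1, 34.5, 1, 10, 0, 0, 0.013, 1, 0, 0, 0, 0, 0, 0, 1, 0, 0, 31, 0, 0, 0, 1, 0, 0, 31, 0, 0, 0, 1, 0, 0, 31, 0, 0, 0, 1, 0, 0, 31, 0, 0, 0, 1, 0, 0, 31, 0, 0, 0],
)

```text
clock: 13.88
tcp_pos: [0.5944, -0.3112, 0.1558]
orientation: [0.001, 0.687, 0.726, -0.0]
wrist_force: [-0.3, -1.2, 0.6]
finger_gap: 0.0856
grip_force: 0.0
```

Emit:
arm_command(
  moves=[1, 0, 0, 0, 0, 0, 0, -1, 0, 0, 0, 0, 0, 0, -1, 0, 0, 0, 0, 0, 0, -1, 0, 0, 0, 0, 0, 0, -1, 0, 0, 0, 0, 0, 0, -1, 0, 0, 0, 0, 0, 0, -1, 0, 0, 0, 0, 0, 0, -1, 0, 0, 0, 0, 0, 0],
  newtons=60,
)

```text
clock: 14.88
tcp_pos: [0.5951, -0.3119, 0.1577]
orientation: [0.002, 0.688, 0.726, 0.0]
wrist_force: [2.0, 0.6, 5.8]
finger_gap: 0.0294
grip_force: 60.9
```

Emit:
arm_command(
  moves=[-1, 0, 0, -8, 0, 0, 0, -1, 0, 0, -20, 0, 0, 0, -1, 0, 0, -30, 0, 0, 0, -1, 0, 0, -30, 0, 0, 0, -1, 0, 0, -22, 0, 0, 0, -1, 0, 0, 0, 0, 0, 0, -1, 0, 0, 0, 0, 0, 0],
)

```text
clock: 15.75
tcp_pos: [0.5932, -0.311, 0.264]
orientation: [-0.002, 0.688, 0.726, -0.0]
wrist_force: [-0.4, -0.3, -6.8]
finger_gap: 0.0293
grip_force: 60.2
```

Run:
```python
from plan import *
s=get_state();print(s['tcp_pos'],s['wrist_force'],s['finger_gap'],q2R(s['orientation']).round(4).tolist())
plan([(.602,.0138,.266,176.7,14,-1)])
```

```text
[ 0.59319358 -0.31095711  0.26398247] [-0.38350986 -0.28260152 -6.8203043 ] 0.029272176549724315 [[-0.0538, 0.9985, -0.0031], [0.9985, 0.0538, 0.002], [0.0021, -0.003, -1.0]]
from [ 0.5932 -0.311   0.264 ] yaw 93.09
-1,23,2,-0,0,0,-0.1, -1,23,4,-0,0,0,-0.11, -1,22,7,-0,0,0,-0.1, -1,22,9,-1,0,0,-0.11, -1,20,11,0,0,0,-0.1, -1,19,13,0,0,0,-0.11, -1,18,15,-0,0,0,-0.1, -1,16,17,-0,0,0,-0.1, -1,14,18,-0,0,0,-0.11, -1,12,20,-0,0,0,-0.1, -1,10,21,-1,0,0,-0.11, -1,8,22,0,0,0,-0.1, -1,6,22,0,0,0,-0.11, -1,2.5,23,-0,0,0,-0.099
-> [0.602  0.0135 0.266 ] 176.68
```

Emit:
arm_command(
  moves=[-1, 23, 2, 0, 0, 0, -0.1, -1, 23, 4, 0, 0, 0, -0.11, -1, 22, 7, 0, 0, 0, -0.1, -1, 22, 9, -1, 0, 0, -0.11, -1, 20, 11, 0, 0, 0, -0.1, -1, 19, 13, 0, 0, 0, -0.11, -1, 18, 15, 0, 0, 0, -0.1],
)

```text
clock: 16.62
tcp_pos: [0.5972, -0.1478, 0.2649]
orientation: [-0.002, 0.382, 0.924, -0.0]
wrist_force: [-0.5, -0.1, -5.6]
finger_gap: 0.029
grip_force: 60.2
```

Emit:
arm_command(
  moves=[-1, 16, 17, 0, 0, 0, -0.1, -1, 14, 18, 0, 0, 0, -0.11, -1, 12, 20, 0, 0, 0, -0.1, -1, 10, 21, -1, 0, 0, -0.11, -1, 8, 22, 0, 0, 0, -0.1, -1, 6, 22, 0, 0, 0, -0.11, -1, 2.5, 23, 0, 0, 0, -0.099, -1, 0, 0, 0, 0, 0, 0],
)

```text
clock: 17.62
tcp_pos: [0.6016, 0.0149, 0.2661]
orientation: [-0.002, 0.028, 1.0, 0.0]
wrist_force: [-1.2, -1.4, -6.7]
finger_gap: 0.0297
grip_force: 60.9
```

Emit:
arm_command(
  moves=[-1, 0, 0, 0, 0, 0, 0, -1, 0, 0, 0, 0, 0, 0],
)

```text
clock: 17.88
tcp_pos: [0.6025, 0.0124, 0.2675]
orientation: [-0.001, 0.03, 1.0, -0.0]
wrist_force: [0.2, -0.8, -5.9]
finger_gap: 0.0294
grip_force: 60.9
```

```bash
python3 - <<'E'
from meas import *
s=get_state();print(s['tcp_pos'],s['wrist_force'],q2R(s['orientation']).round(4).tolist())
for n in ['scene','side','wrist']:
    im,d,i,s=cam(n); W=cloud(d,i,s); cv2.imwrite(f'pics/{n}6.png',im)
    topface(W,(.6,.014),.14,.06,.235,'gauge '+n)
    topface(W,(.6,.014),.10,.2,.225,'beam '+n)
    topface(W,(.6,.014),.1,.047,.06,'bar '+n)
E
python3 - <<'E'
import cv2,numpy as np
a=cv2.imread('pics/scene6.png')[130:310,180:360];b=cv2.imread('pics/side6.png')[100:280,140:320]
cv2.imwrite('pics/c6.png',cv2.resize(np.hstack([a,b]),(800,400),interpolation=2))
E
```

```text
[0.60252596 0.0124031  0.26751603] [ 0.21372787 -0.82633609 -5.85234549] [[-0.9982, 0.0592, -0.0011], [0.0592, 0.9982, -0.0002], [0.0011, -0.0003, -1.0]]
gauge scene 633 z 0.1853 [603.7  15.6] [ 51.1 142.3] 87.1
beam scene 212 z 0.2157 [630.2  15.2] [30.7 87. ] 84.6
bar scene 203 z 0.0543 [607.8  45.5] [63.4 43.3] 89.2
gauge side 781 z 0.1882 [596.5  13.9] [ 58.6 142.8] 87.2
beam side 267 z 0.2147 [597.1  15.6] [ 38.9 141.9] 87.6
bar side 215 z 0.055 [599.6  16.6] [123.4  44.7] 86.8
gauge wrist 4916 z 0.216 [554.8  14.4] [49.9 55.4] 86.3
beam wrist 3926 z 0.2161 [550.8  14.5] [30.  47.2] 87.3
bar wrist 944 z 0.0539 [601.4  57.1] [33.4 39.6] 87.6
```

View pics/c6.png

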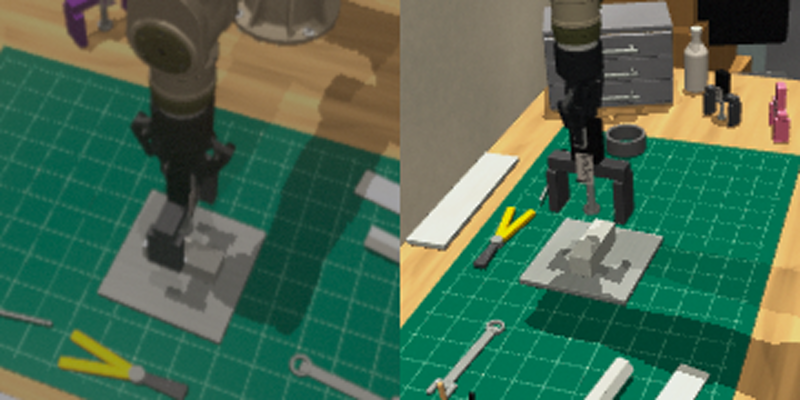

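The gauge hangs straight above the bar with its axes aligned, and its soles are at about 112 mm. I'll shift it 2 mm and lower it.

Emit:
arm_command(
  moves=[-1, -2, 0, 15, 0, 0, 0, -1, 0, 0, 18, 0, 0, 0, -1, 0, 0, 12, 0, 0, 0, -1, 0, 0, 8, 0, 0, 0, -1, 0, 0, 8, 0, 0, 0, -1, 0, 0, 8, 0, 0, 0, -1, 0, 0, 8, 0, 0, 0, -1, 0, 0, 0, 0, 0, 0],
)

```text
clock: 19.02
tcp_pos: [0.6049, 0.0131, 0.1908]
orientation: [0.0, 0.029, 1.0, 0.0]
wrist_force: [-1.0, -0.2, -4.4]
finger_gap: 0.0294
grip_force: 61.0
```

Emit:
arm_command(
  moves=[-1, 0, 0, 5, 0, 0, 0, -1, 0, 0, 5, 0, 0, 0, -1, 0, 0, 3, 0, 0, 0, -1, 0, 0, 0, 0, 0, 0, -1, 0, 0, 0, 0, 0, 0],
)

```text
clock: 19.65
tcp_pos: [0.605, 0.013, 0.1783]
orientation: [0.0, 0.029, 1.0, 0.0]
wrist_force: [0.3, 0.1, -3.6]
finger_gap: 0.0293
grip_force: 61.2
```

Run:
```python
from meas import *
s=get_state();print(s['tcp_pos'],s['wrist_force'],q2R(s['orientation']).round(4).tolist())
im,W=wrist('w7')
topface(W,(.6,.014),.14,.1,.14,'beam')
topface(W,(.6,.014),.12,.047,.06,'bar')
```

```text
[0.60498646 0.01301849 0.17833882] [ 0.26245607  0.05672061 -3.55645963] [[-0.9983, 0.0577, 0.0005], [0.0577, 0.9983, -0.0], [-0.0005, 0.0, -1.0]]
19.65 [0.605  0.013  0.1783] nan 0.0
beam 4669 z 0.1264 [553.1  15.4] [50.1 47. ] 87.0
bar 1921 z 0.0539 [601.4  53.7] [40.1 39.5] 86.6
```

Emit:
arm_command(
  moves=[-1, 0, 0, 2, 0, 0, 0, -1, 0, 0, 2, 0, 0, 0, -1, 0, 0, 2, 0, 0, 0, -1, 0, 0, 0, 0, 0, 0, -1, 0, 0, 0, 0, 0, 0],
)

```text
clock: 20.32
tcp_pos: [0.6049, 0.0131, 0.1722]
orientation: [0.0, 0.029, 1.0, 0.0]
wrist_force: [0.6, 0.5, -3.4]
finger_gap: 0.0295
grip_force: 61.1
```

Emit:
arm_command(
  moves=[-1, 0, 0, 1, 0, 0, 0, -1, 0, 0, 0, 0, 0, 0],
)

```text
clock: 20.58
tcp_pos: [0.6049, 0.0131, 0.1711]
orientation: [0.0, 0.029, 1.0, 0.0]
wrist_force: [1.0, 1.1, -3.0]
finger_gap: 0.0301
grip_force: 61.1
```

Emit:
arm_command(
  moves=[-1, 0, 0, 1, 0, 0, 0, -1, 0, 0, 0, 0, 0, 0],
)

```text
clock: 20.82
tcp_pos: [0.6049, 0.013, 0.1701]
orientation: [0.0, 0.029, 1.0, 0.0]
wrist_force: [1.6, 1.1, -3.5]
finger_gap: 0.0294
grip_force: 61.1
```

Emit:
arm_command(
  moves=[-1, 0, 0, 0.5, 0, 0, 0, -1, 0, 0, 0, 0, 0, 0],
)

```text
clock: 21.08
tcp_pos: [0.605, 0.013, 0.1699]
orientation: [0.0, 0.029, 1.0, -0.0]
wrist_force: [1.5, 1.3, -2.0]
finger_gap: 0.0295
grip_force: 61.4
```

Emit:
arm_command(
  moves=[-1, 0, 0, 0.5, 0, 0, 0, -1, 0, 0, 0, 0, 0, 0],
)

```text
clock: 21.32
tcp_pos: [0.6051, 0.013, 0.1698]
orientation: [0.001, 0.029, 1.0, -0.0]
wrist_force: [2.0, 2.3, 1.8]
finger_gap: 0.0293
grip_force: 61.7
```

Emit:
arm_command(
  moves=[-1, 0, 0, 0.5, 0, 0, 0, -1, 0, 0, 0, 0, 0, 0],
)

```text
clock: 21.58
tcp_pos: [0.6053, 0.013, 0.1697]
orientation: [0.001, 0.029, 1.0, -0.0]
wrist_force: [1.5, 1.8, 5.6]
finger_gap: 0.0295
grip_force: 62.3
```

The legs are on the plate: the force rose by 9 N and z stopped changing. Releasing.

Emit:
arm_command(
  moves=[-0.2, 0, 0, 0, 0, 0, 0, 0.2, 0, 0, 0, 0, 0, 0, 1, 0, 0, 0, 0, 0, 0, 1, 0, 0, 0, 0, 0, 0, 1, 0, 0, 0, 0, 0, 0, 1, 0, 0, 0, 0, 0, 0],
)

```text
clock: 22.32
tcp_pos: [0.6048, 0.013, 0.1686]
orientation: [-0.0, 0.029, 1.0, -0.0]
wrist_force: [0.2, -0.5, 0.1]
finger_gap: 0.0853
grip_force: 0.0
```

Emit:
arm_command(
  moves=[1, 0, 0, -10, 0, 0, 0, 1, 0, 0, -20, 0, 0, 0, 1, 0, 0, -30, 0, 0, 0, 1, 0, 0, -40, 0, 0, 0, 1, 40, 0, -20, 0, 0, 0, 1, 50, 0, 0, 0, 0, 0, 1, 20, 0, 0, 0, 0, 0, 1, 0, 0, 0, 0, 0, 0],
)

```text
clock: 23.32
tcp_pos: [0.4941, 0.0195, 0.2901]
orientation: [0.001, 0.029, 1.0, -0.0]
wrist_force: [-0.2, 0.2, -0.1]
finger_gap: 0.0853
grip_force: 0.0
```

Run:
```python
from meas import *
s=get_state();print(s['tcp_pos'],s['wrist_force'],s['finger_gap'])
for n in ['scene','side','wrist']:
    im,d,i,s=cam(n); W=cloud(d,i,s); cv2.imwrite(f'pics/{n}8.png',im)
    topface(W,(.6,.014),.06,.17,.21,'grip '+n)
    topface(W,(.6,.014),.14,.108,.135,'beam '+n)
    topface(W,(.6,.014),.12,.047,.06,'bar '+n)
import cv2,numpy as np
a=cv2.imread('pics/scene8.png')[150:300,190:340];b=cv2.imread('pics/side8.png')[130:280,150:300]
cv2.imwrite('pics/c8.png',cv2.resize(np.hstack([a,b]),(800,400),interpolation=2))
```

```text
[0.4940891  0.01952528 0.29010218] [-0.23326228  0.2343377  -0.13641799] 0.0853457523512282
grip scene 189 z 0.1916 [605.7  16.3] [30.7 51.8] 87.2
beam scene 180 z 0.1184 [635.7  15.9] [31.5 84.4] 83.2
bar scene 178 z 0.0541 [608.   49.6] [54.9 41.7] 85.0
grip side 133 z 0.1886 [598.6  15.4] [36.4 51.5] 84.3
beam side 229 z 0.1194 [599.4  15.1] [ 38.2 140.8] 87.5
bar side 147 z 0.0553 [599.8  24.4] [108.5  42. ] 85.6
grip wrist 1621 z 0.1916 [599.1  13.2] [30.4 50.8] 86.2
beam wrist 1304 z 0.118 [557.7  15.5] [33.3 56.3] 86.6
bar wrist 866 z 0.0539 [601.5  52.6] [43.1 40.3] 87.6
```

View pics/c8.png

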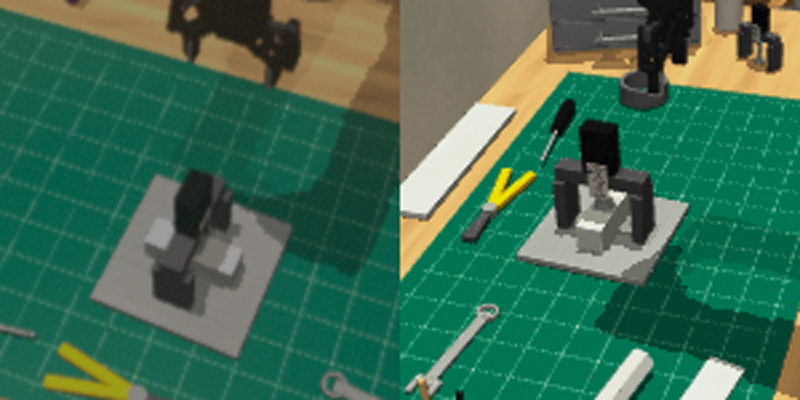

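The gauge stands upright astride the bar's middle at (599.1, 13.2) mm, with the bar at (600, 13.8) mm. Its top reads 191.6 mm against an expected 193 mm, and the gripper is clear.

```bash
python3 -c "from workcell import *; print(hand_in())"
```

```text
the job is handed in; nothing more can be done
None
```

The job is handed in: the square bar lies flat in the middle of the plate, and the gauge stands upright astride its middle with both legs on the plate, though I did not read the gauge's scale itself.

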